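# Sweep loose vial caps into the tray

## Task

Three loose white screw caps are lying on the raised blue plate: with the closed fingers, gently sweep all three across the plate and over its edge, so that they drop into the open steel tray beside it. Only push them, never pick one up or squeeze it. Leave the two amber vials standing where they are among the caps, and do not disturb anything else on the bench.

Things in the scene. Friction and masses are not known exactly. Their poses are not given: they have to be found in the camera images.
- plate: raised blue steel plate, flat, no rim, 270 mm along its x, 260 mm along its y; origin under its centre on the bench, top 45 mm above the bench. The tray is at one y edge (+y or -y, varies), the tube block at the other. Caps and vials stand in five rows along y, 48 mm apart (each to 5 mm), one thing to a row: straight along y to the tray, the nearest vial is 25 mm or more from a cap's centre line
- tray: open steel tray, 270 mm along its x, 130 mm along its y, 38 mm high, walls and floor 4 mm, fixed with its long side 1 mm from the plate's edge and its axes parallel to the plate's, so its rim is 7 mm below the plate's top; origin under its centre on the bench
- tube_block: white plastic block with eight round holes, 270 x 130 x 36 mm, fixed along the plate's other edge, opposite the tray; origin under its centre on the bench
- cap_a_center (a point): loose white ribbed screw cap, a disc 32 mm in diameter and 14 mm high, lying flat on the plate (nothing else on the plate is that wide or that low); 13 to 25 g, slides when pushed lightly; this point is its centre, 7 mm above its underside
- cap_b_center (a point): loose white ribbed screw cap, a disc 32 mm in diameter and 14 mm high, lying flat on the plate (nothing else on the plate is that wide or that low); 13 to 25 g, slides when pushed lightly; this point is its centre, 7 mm above its underside
- cap_c_center (a point): loose white ribbed screw cap, a disc 32 mm in diameter and 14 mm high, lying flat on the plate (nothing else on the plate is that wide or that low); 13 to 25 g, slides when pushed lightly; this point is its centre, 7 mm above its underside
- vial_a_center (a point): amber glass vial with a white cap standing on the plate, 24 mm in diameter and 46 mm tall, tips easily; stays where it is; this point is its centre, half-way up
- vial_b_center (a point): amber glass vial with a white cap standing on the plate, 24 mm in diameter and 46 mm tall, tips easily; stays where it is; this point is its centre, half-way up
- cap_a: the same cap's body; origin at the centre of its underside
- cap_b: the same cap's body; origin at the centre of its underside
- cap_c: the same cap's body; origin at the centre of its underside
- cork_ring: round glass flask in a cork ring, 90 mm across, 108 mm high, a bystander on the bench away from the plate; origin at the centre of its underside
- pen: black marker pen lying flat, 120 mm long, 14 mm high, a bystander on the bench away from the plate; origin at the centre of its underside
- stopper: red tapered stopper, 32 mm across, 28 mm high, a bystander on the bench away from the plate; origin at the centre of its underside
There are look-alikes about, which are no part of the job. What is shaped like the part that bears vial_b_center but green or turquoise is not meant.

How it is judged:
By the outcome, as a careful person would: the job done as asked, in the order asked, and still so for the second after the job is handed in, with the robot touching nothing.
It also fails if it takes over 51 s, if anything falls off the work surface, if the arm or the gripper's body presses on something with over 40 N, if the wrist force passes 120 N, or if a joint passes its speed limit or range.

## Robot

A 6-joint arm with a two-finger parallel gripper is mounted at the origin on the work surface. World frame = base frame: x ahead of the robot, y to its left, z up, the work surface at z = 0. Lengths are in m, angles in degrees, forces in N, time in s.
With the tool pointing down it reaches from about 0.35 to 0.875 m from the base axis. Payload 4.2 kg.
Tool frame: the origin (TCP) lies midway between the tips of the shut fingers; the grasp point (between the pads) lies 19 mm behind it; z points along the fingers, y is the direction in which the jaws open and shut (so a half turn about z gives the same grasp; the last joint's range is limited). The gripper opens to 87 mm and grips with 3 to 60 N. Pads are 19 mm wide; open, the fingers measure 117 mm over their backs; the gripper's body (75 mm by 190 mm) begins 51 mm behind the grasp point.
Start: joints at [-61.387, 22.042, 0.453, 0, -68.411, -14.817], TCP at [0.149, -0.607, 0.223] pointing down, gripper open.
Joint ranges: [-179.83, 179.83], [-69.29, 118.12], [-61.27, 80.66], [-181.25, 117.63], [-171.15, -9.14], [-177.46, 177.46]. Speed limits (degrees/s): [159.86, 159.86, 180, 180, 180, 180].

## Interface

Orientations are given as a 3x3 rotation matrix whose columns are the frame's x, y, z axes.
In Python, from station import sense, capture, finish_job gives the robot as it stands. The module is installed in compiled form; this text tells all that it offers.
- The arm moves only by the shell command python3 -m jog 'ROWS' [OPENING]. ROWS is JSON, a list of rows, each a list of 6 numbers: the shift along the tool's x, y, z in cm, then the turn, a rotation vector about the tool's x, y, z in degrees. In form: [[dx, dy, dz, wx, wy, wz], ...]. A call has exactly 5 rows; each row shifts and turns the commanded pose from where the row before left it, along the tool's axes as they then stand; what a row does not reach is not made up. A row lasts 1/12 s, in which the tool goes at most 41.7 mm and 7.16 degrees, less where a joint would pass 70% of its speed; a pose out of reach is approached as far as the arm can. A call is refused whole if a number of a shift passes 4.17 or a number of a turn 7.16, either way. A call with a gripper value outside its range is refused whole. OPENING is the finger opening in cm, from 0 to 8.7, set as the call begins (- or left out, the last holds). The fingers move at their own pace and stop on an object; the grip force is fixed at half the most. Time passes only in rows, so rows that do not move let the fingers close, or fill a call up. It gives the time, the measured TCP pose, the force and the opening at its end, in the units of the state.
- sense(): the state, without advancing time (a new reading comes with each control period).
- capture(name): name is "scene" or "top" or "wrist"; returns a dict with "frame" (400x640x3 uint8, red, green, blue), "fx", "fy", "cx", "cy" (pixels), "dist" ([k1, k2, p1, p2, k3] as OpenCV has them; the pictures are not rectified), "world_to_cam" (4x4, takes a point from world to camera coordinates). Camera axes: x right, y up, looking along -z (the intrinsics and any distortion apply to the point x, -y, -z); pixel columns grow to the right and rows downward; lengths in m; the calibration is good to about 2 mm. A picture is of the moment at which its call begins. There is no depth.
- finish_job(): hands the job in, once; it reports no verdict.
The state is a dict: "time_s": time; "joints": joint angles; "joint_velocities": joint speeds; "effort": joint torques, N m; "tcp_pos": TCP position; "ee_rot": TCP orientation; "wrist_force": force on the tool from outside, world axes, zero at the start; "moment": the same for the moment, N m; "gripper_width": opening from 0.0 (shut) to 1.0 (fully open).
Only numpy, scipy, OpenCV 4.12 (cv2) and the standard library are available. Lean on these libraries where they do the work, as an engineer would, in place of code of your own. Each camera call takes 0.05 s, during which the arm holds its last target.

## Working session

There is one attempt and no reset: what is moved stays moved. The work goes in short steps, Python scripts to look and compute and a shell command to move; the robot and the scene stay as the last step left them, time stands still between calls to the robot, and variables do not carry over. Pictures are saved under pics/ and viewed, and the job is handed in when it is done.

```bash
mkdir -p pics; cat > h.py <<'E'
import numpy as np, cv2, pickle
def K(c): return np.array([[c['fx'],0,c['cx']],[0,c['fy'],c['cy']],[0,0,1.]]), np.array(c['dist'],float)
def ray(c,uv):
    k,d=K(c); p=cv2.undistortPoints(np.array(uv,float).reshape(-1,1,2),k,d).reshape(-1,2)
    W=np.array(c['world_to_cam']); R=W[:3,:3]; o=-R.T@W[:3,3]
    v=np.c_[p[:,0],-p[:,1],-np.ones(len(p))]@R
    return o,v
def onz(c,uv,z):
    o,v=ray(c,uv); return o+v*((z-o[2])/v[:,2])[:,None]
def proj(c,P):
    W=np.array(c['world_to_cam']); q=np.array(P,float).reshape(-1,3)@W[:3,:3].T+W[:3,3]
    k,d=K(c); q=q*[1,-1,-1]
    return cv2.projectPoints(q,np.zeros(3),np.zeros(3),k,d)[0].reshape(-1,2)
E
python3 - <<'E'
from h import *
from station import *
for n in ['top','scene']:
    c=capture(n); pickle.dump(c,open(n+'.pkl','wb')); cv2.imwrite(f'pics/{n}0.png',c['frame'][:,:,::-1])
    W=np.array(c['world_to_cam']); print(n,-W[:3,:3].T@W[:3,3],c['fx'],c['dist'])
s=sense();print(s['time_s'],s['tcp_pos'],s['ee_rot'],s['gripper_width'])
E
```

```text
top [0.36647757 0.01143109 1.09382584] 376.02036246393817 [-0.06539065  0.          0.          0.          0.        ]
scene [ 0.94231444 -0.28701727  0.89975327] 365.66897098444724 [0.02245476 0.         0.         0.         0.        ]
0.1 [ 0.14894482 -0.60644155  0.22158606] [[-9.71188444e-01 -2.38312206e-01 -5.46976762e-04]
 [-2.38312818e-01  9.71186647e-01  1.86992126e-03]
 [ 8.55914681e-05  1.94639749e-03 -9.99998102e-01]] 1.0020359980638525
```

View pics/top0.png

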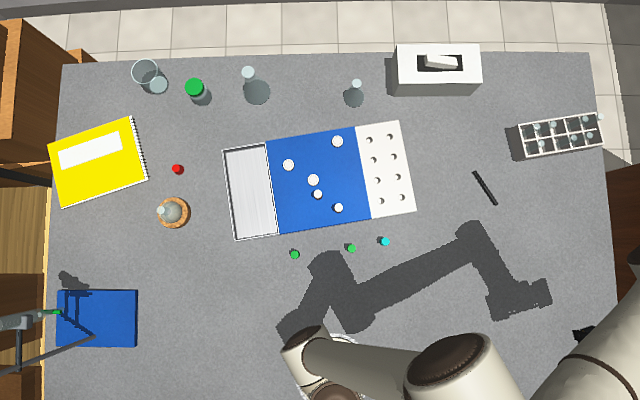

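View pics/scene0.png

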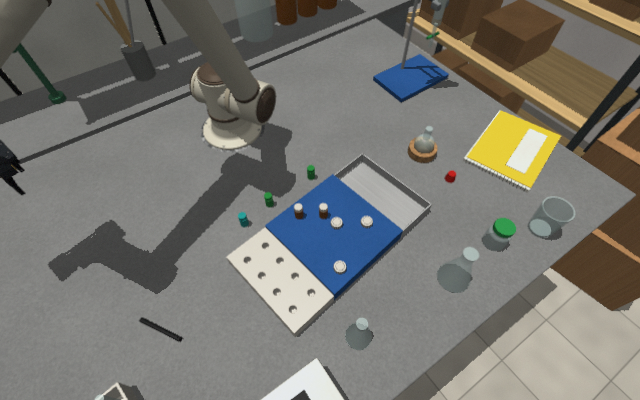

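Top view: the blue plate is at about (318,180), with the tray on the left (+y) and the tube block on the right. The five white-topped things are at (288,165), (337,141), (313,180), (318,195) and (338,208). In the scene view, vials are at (298,210) and (323,210), and caps at (336,223), (367,221) and (340,267). The green and turquoise vials, at (294,254), (351,248) and (384,241) in the top view, are the look-alikes, off the plate.

```bash
cat > m.py <<'E'
from h import *
t=pickle.load(open('top.pkl','rb')); s=pickle.load(open('scene.pkl','rb'))
f=t['frame']; hsv=cv2.cvtColor(f,cv2.COLOR_RGB2HSV)
blue=cv2.inRange(hsv,(100,120,60),(130,255,255)); blue[:, :200]=0; blue[260:]=0
n,l,st,ce=cv2.connectedComponentsWithStats(blue); i=1+st[1:,4].argmax()
cn=max(cv2.findContours((l==i).astype(np.uint8),cv2.RETR_EXTERNAL,cv2.CHAIN_APPROX_NONE)[0],key=cv2.contourArea)
P=onz(t,cn.reshape(-1,2),.045)[:,:2]
r=cv2.minAreaRect((P*1000).astype(np.float32)); print('plate',r,'\n',cv2.boxPoints(r))
hull=cv2.convexHull(cn); m=np.zeros(f.shape[:2],np.uint8); cv2.drawContours(m,[hull],-1,255,-1); m=cv2.erode(m,np.ones((5,5)))
w=cv2.inRange(hsv,(0,0,150),(180,90,255))&m
n,l,st,ce=cv2.connectedComponentsWithStats(w)
for k in range(1,n):
    if st[k,4]>20:
        print(ce[k],st[k],'cap',onz(t,ce[k],.059)[0][:2]*1000,'vial',onz(t,ce[k],.091)[0][:2]*1000)
fs=s['frame']; hs=cv2.cvtColor(fs,cv2.COLOR_RGB2HSV)
w=cv2.inRange(hs,(0,0,150),(180,90,255)); 
n,l,st,ce=cv2.connectedComponentsWithStats(w)
for k in range(1,n):
    if 15<st[k,4]<200 and 280<ce[k][0]<400 and 190<ce[k][1]<290:
        print('scene',ce[k],st[k],'cap',onz(s,ce[k],.058)[0][:2]*1000,'vial',onz(s,ce[k],.089)[0][:2]*1000)
a=cv2.resize(f[110:270,210:430],None,fx=3.5,fy=3.5,interpolation=cv2.INTER_CUBIC)
b=cv2.resize(fs[140:340,220:440],None,fx=2.9,fy=2.9,interpolation=cv2.INTER_CUBIC)
cv2.imwrite('pics/cropt.png',a[:,:,::-1]);cv2.imwrite('pics/crops.png',b[:,:,::-1])
E
python3 m.py
```

```text
plate ((543.6345825195312, 31.664100646972656), (270.7718811035156, 259.8783874511719), 8.47670841217041) 
 [[ 390.5736   140.22693]
 [ 428.8816  -116.8125 ]
 [ 696.69556  -76.89873]
 [ 658.3876   180.1407 ]]
[337.00990099 140.55445545] [332 135  11  12 101] cap [650.27168604 -26.5401485 ] vial [641.49589837 -25.36596107]
[288.01904762 164.4       ] [283 159  11  12 105] cap [584.66062654 112.61665459] vial [577.91373478 109.48768535]
[312.90384615 179.39423077] [308 174  11  12 104] cap [540.47940065  43.53649487] vial [535.09872839  42.54369679]
[317.33898305 193.55932203] [314 189   8  10  59] cap [500.38941028  31.92846508] vial [496.24844391  31.29462301]
[338.31147541 207.08196721] [334 203   9   9  61] cap [461.46408394 -25.27990915] vial [458.52680848 -24.1446922 ]
scene [297.78431373 206.1372549 ] [294 203   9   8  51] cap [439.39707513 -14.00776222] vial [457.91846242 -24.06212748]
scene [323.08 205.98] [319 203   9   7  50] cap [479.59391382  43.6558642 ] vial [496.63493621  31.47786904]
scene [366.39175258 220.25773196] [361 215  12  11  97] cap [585.21678468 112.20086786] vial [598.36793921  97.49850459]
scene [336.17708333 221.46875   ] [331 217  12  10  96] cap [541.18003122  43.2860203 ] vial [555.95296662  31.12164571]
scene [339.53781513 265.6302521 ] [334 260  12  12 119] cap [650.22354588 -27.03675768] vial [660.98063831 -36.61129248]
```

View pics/crops.png

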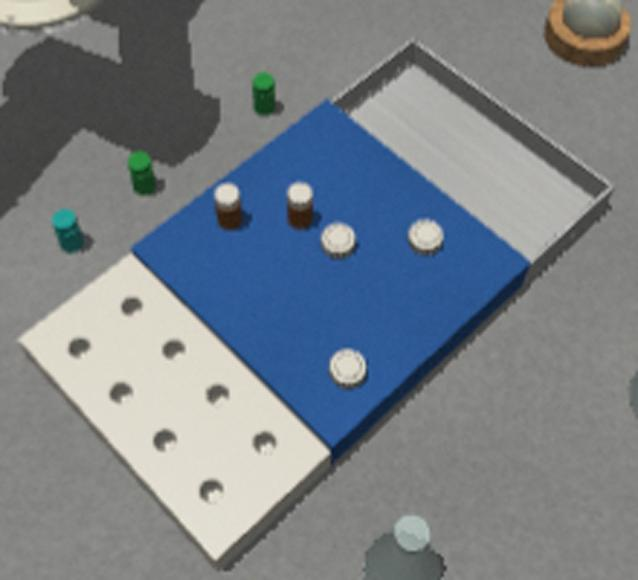

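View pics/cropt.png

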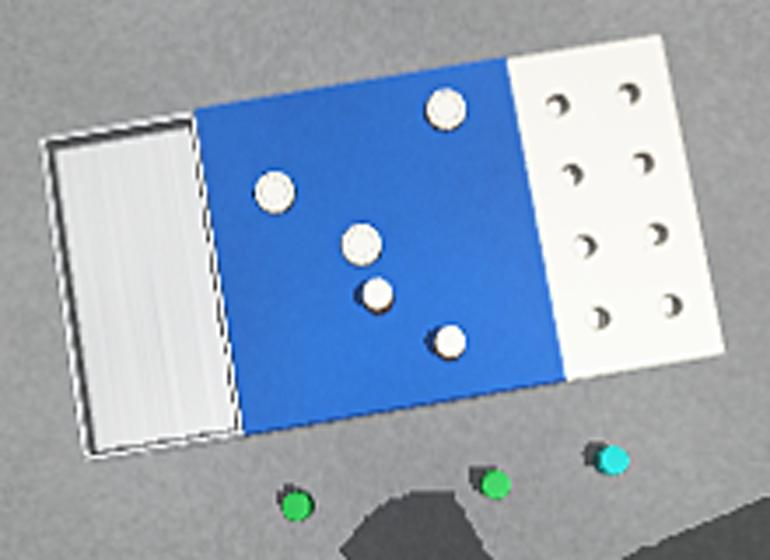

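The two views agree within about 1 mm. Each wide low disc (11-12 px) matches as a cap at z=0.059, and each narrow top (8-9 px) as an amber vial at z=0.091.

Candidates in the top view:

| Pixel | What it is | Decision |
|---|---|---|
| (288,164) | cap, on the plate | push |
| (313,179) | cap, on the plate | push |
| (337,141) | cap, on the plate | push |
| (317,194) | amber vial | leave |
| (338,207) | amber vial | leave |
| (294,254) | green vial, off the plate | ignore |
| (351,248) | green vial, off the plate | ignore |
| (384,241) | turquoise vial, off the plate | ignore |

The crops confirm this choice. In plate coordinates (mm), the caps are at (-1,12), (53,74) and (97,-74), and the vials at (-93,-43) and (-47,7). Next I shut the fingers and turn so that tool y lies along plate x.

```bash
cat > g.py <<'E'
import sys,numpy as np
from station import sense
s=sense(); R=np.array(s['ee_rot']); p=np.array(s['tcp_pos'])*1000
c=np.array([543.6,31.7]); th=np.radians(8.477)
px=np.array([np.cos(th),np.sin(th)]); py=np.array([-px[1],px[0]])
d=p[:2]-c
print('t',round(s['time_s'],2),'plate xy',np.round([d@px,d@py],1),'z',round(p[2],1),'w',round(s['gripper_width'],3),'F',np.round(s['wrist_force'],1))
y=np.degrees(np.arctan2(R[1,1],R[0,1])); e=(188.477-y+180)%360-180
print('yaw err (world deg)',round(e,2),'tilt',np.round(np.degrees(R[:2,2]),2),'j',np.round(s['joints'],0))
if len(sys.argv)>1:
    a=[float(v) for v in sys.argv[1:4]]; t=np.r_[c+a[0]*px+a[1]*py,a[2]]
    print('need tool cm',np.round(R.T@(t-p)/10,2))
E
python3 -m jog '[[0,0,0,0,0,-7.06],[0,0,0,0,0,-7.06],[0,0,0,0,0,-7.06],[0,0,0,0,0,-7.06],[0,0,0,0,0,-7.06]]' 0
python3 -m jog '[[0,0,0,0,0,-7.06],[0,0,0,0,0,-7.06],[0,0,0,0,0,-7.06],[0,0,0,0,0,-7.06],[0,0,0,0,0,-7.06]]' 
python3 -m jog '[[0,0,0,0,0,-7.06],[0,0,0,0,0,-7.06],[0,0,0,0,0,0],[0,0,0,0,0,0],[0,0,0,0,0,0]]' 
python3 g.py 96.8 -113 150
```

```text
time_s: 0.52
tcp_pos: [0.149, -0.6066, 0.2219]
ee_rot: [[-0.65, -0.76, -0.0], [-0.76, 0.65, 0.001], [-0.001, 0.001, -1.0]]
wrist_force: [0.2, -1.0, 0.1]
gripper_width: 0.705
time_s: 0.93
tcp_pos: [0.149, -0.6066, 0.2219]
ee_rot: [[-0.092, -0.996, -0.0], [-0.996, 0.092, 0.001], [-0.001, 0.0, -1.0]]
wrist_force: [0.5, 0.2, -0.8]
gripper_width: 0.325
time_s: 1.35
tcp_pos: [0.149, -0.6068, 0.2222]
ee_rot: [[0.145, -0.989, -0.0], [-0.989, -0.145, 0.001], [-0.001, 0.0, -1.0]]
wrist_force: [-0.1, 0.3, 0.4]
gripper_width: 0.019
t 1.35 plate xy [-484.4 -573.3] z 222.2 w 0.019 F [-0.1  0.3  0.4]
yaw err (world deg) 0.11 tilt [-0.01  0.04] j [-61.  22.   0.  -0. -68.  70.]
need tool cm [-46.14 -58.03   7.24]
```

```bash
python3 -m jog '[[-2.3,-2.9,0,0,0,0],[-2.3,-2.9,0,0,0,0],[-2.3,-2.9,0,0,0,0],[-2.3,-2.9,0,0,0,0],[-2.3,-2.9,0,0,0,0]]' >/dev/null
python3 -m jog '[[-2.3,-2.9,0,0,0,0],[-2.3,-2.9,0,0,0,0],[-2.3,-2.9,0,0,0,0],[-2.3,-2.9,0,0,0,0],[-2.3,-2.9,0,0,0,0]]' >/dev/null
python3 -m jog '[[-2.3,-2.9,0,0,0,0],[-2.3,-2.9,0,0,0,0],[-2.3,-2.9,0,0,0,0],[-2.3,-2.9,0,0,0,0],[-2.3,-2.9,0,0,0,0]]' >/dev/null
python3 -m jog '[[-2.3,-2.9,0,0,0,0],[-2.3,-2.9,0,0,0,0],[-2.3,-2.9,0,0,0,0],[-2.3,-2.9,0,0,0,0],[-2.3,-2.9,0,0,0,0]]' >/dev/null
python3 -m jog '[[0,0,0,0,0,0],[0,0,0,0,0,0],[0,0,0,0,0,0],[0,0,0,0,0,0],[0,0,0,0,0,0]]'
python3 g.py 96.8 -113 51
```

```text
time_s: 3.43
tcp_pos: [0.6538, -0.0672, 0.223]
ee_rot: [[0.146, -0.989, 0.0], [-0.989, -0.146, -0.0], [0.0, -0.0, -1.0]]
wrist_force: [0.3, 0.0, 0.3]
gripper_width: 0.004
t 3.43 plate xy [  94.4 -114.1] z 223.0 w 0.004 F [0.3 0.  0.3]
yaw err (world deg) 0.06 tilt [ 0.02 -0.  ] j [  8.  25.   5.   0. -70.   0.]
need tool cm [-0.11 -0.23 17.2 ]
```

```bash
python3 -m jog '[[0,-0.23,2.8,0,0,0],[0,0,2.8,0,0,0],[0,0,2.8,0,0,0],[0,0,2.8,0,0,0],[0,0,2.8,0,0,0]]' >/dev/null
python3 -m jog '[[0,0,0.9,0,0,0],[0,0,0.8,0,0,0],[0,0,0.6,0,0,0],[0,0,0,0,0,0],[0,0,0,0,0,0]]'
python3 g.py 96.8 -113 51
python3 - <<'E'
from h import *
from station import *
c=capture('wrist'); cv2.imwrite('pics/w1.png',c['frame'][:,:,::-1])
E
```

```text
time_s: 4.27
tcp_pos: [0.6577, -0.0659, 0.061]
ee_rot: [[0.148, -0.989, 0.002], [-0.989, -0.148, -0.0], [0.0, -0.002, -1.0]]
wrist_force: [0.8, 0.5, -0.7]
gripper_width: 0.005
t 4.27 plate xy [  98.5 -113.4] z 61.0 w 0.005 F [ 0.8  0.5 -0.7]
yaw err (world deg) -0.04 tilt [ 0.14 -0.  ] j [  8.  34.  -5.   0. -51.   0.]
need tool cm [-0.04  0.17  1.  ]
```

View pics/w1.png

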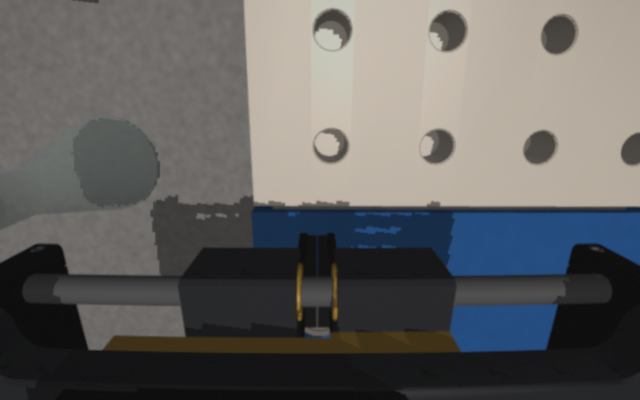

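The wrist view looks away from the cap. It shows the tube block and the plate edge at row 207, with the shut fingers at about (318,290). They are over the plate, clear of everything. I'll finish the descent.

```bash
python3 -m jog '[[0,0.17,0.3,0,0,0],[0,0,0.3,0,0,0],[0,0,0.3,0,0,0],[0,0,0,0,0,0],[0,0,0,0,0,0]]' >/dev/null
python3 g.py 96.8 -113 51
```

```text
t 4.73 plate xy [  95.8 -113.1] z 50.3 w 0.007 F [-1.7  0.1  0.1]
yaw err (world deg) -0.05 tilt [-0.03 -0.01] j [  8.  34.  -6.   0. -50.   0.]
need tool cm [-0.01 -0.1  -0.07]
```

```bash
python3 -m jog '[[-0.3,-0.1,-0.05,0,0,0],[-0.5,0,0,0,0,0],[-0.6,0,0,0,0,0],[-0.6,0,0,0,0,0],[-0.6,0,0,0,0,0]]' >/dev/null
python3 -m jog '[[-0.6,0,0,0,0,0],[-0.6,0,0,0,0,0],[-0.6,0,0,0,0,0],[-0.6,0,0,0,0,0],[-0.6,0,0,0,0,0]]'
python3 -m jog '[[-0.6,0,0,0,0,0],[-0.6,0,0,0,0,0],[-0.6,0,0,0,0,0],[-0.6,0,0,0,0,0],[-0.4,0,0,0,0,0]]' >/dev/null
python3 g.py 96.8 150 51
python3 - <<'E'
from h import *
from station import *
c=capture('scene'); cv2.imwrite('pics/s2.png',cv2.resize(c['frame'][140:340,220:440,::-1],None,fx=2.9,fy=2.9))
E
```

```text
time_s: 5.57
tcp_pos: [0.6477, -0.0098, 0.0511]
ee_rot: [[0.148, -0.989, -0.0], [-0.989, -0.148, -0.0], [0.0, 0.0, -1.0]]
wrist_force: [-0.2, 0.5, -0.6]
gripper_width: 0.005
t 5.98 plate xy [ 96.9 -28.3] z 51.1 w 0.007 F [-0.1  0.5  0.7]
yaw err (world deg) -0.06 tilt [0. 0.] j [ 16.  33.  -8.  -0. -49.  -7.]
need tool cm [-1.783e+01 -1.000e-02  1.000e-02]
```

View pics/s2.png

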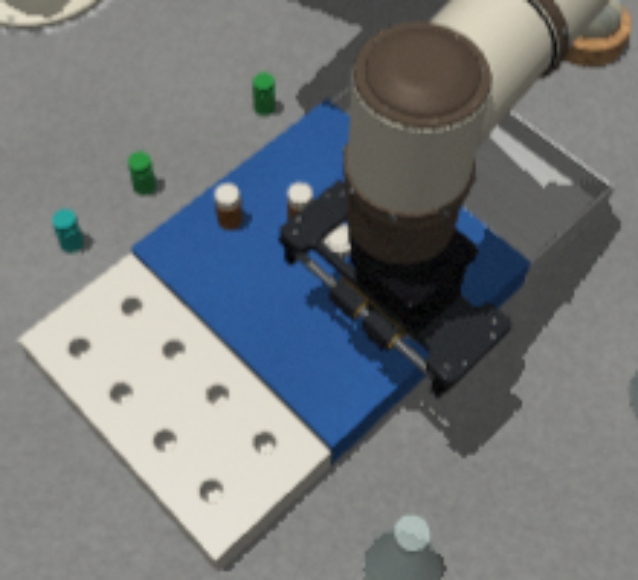

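The cap on the plate at (348,367) in the crop has gone from its old spot and is now hidden behind the gripper. Vials and other caps are unmoved. I'll carry on to the edge.

```bash
python3 -m jog '[[-0.6,0,0,0,0,0],[-0.6,0,0,0,0,0],[-0.6,0,0,0,0,0],[-0.6,0,0,0,0,0],[-0.6,0,0,0,0,0]]' >/dev/null
python3 -m jog '[[-0.6,0,0,0,0,0],[-0.6,0,0,0,0,0],[-0.6,0,0,0,0,0],[-0.6,0,0,0,0,0],[-0.6,0,0,0,0,0]]' >/dev/null
python3 -m jog '[[-0.6,0,0,0,0,0],[-0.6,0,0,0,0,0],[-0.6,0,0,0,0,0],[-0.6,0,0,0,0,0],[-0.4,0,0,0,0,0]]' >/dev/null
python3 g.py 96.8 148 51
python3 - <<'E'
from h import *
from station import *
for n in ['top','scene']:
    c=capture(n); o=(110,210) if n=='top' else (140,220)
    cv2.imwrite(f'pics/{n}3.png',cv2.resize(c['frame'][o[0]:o[0]+180,o[1]:o[1]+220,::-1],None,fx=2.9,fy=2.9))
E
```

```text
t 7.28 plate xy [96.8 59.7] z 51.0 w 0.003 F [-0.5 -0.  -0. ]
yaw err (world deg) -0.06 tilt [0. 0.] j [ 24.  32.  -9.  -0. -48. -15.]
need tool cm [-8.83 -0.01  0.01]
```

View pics/top3.png

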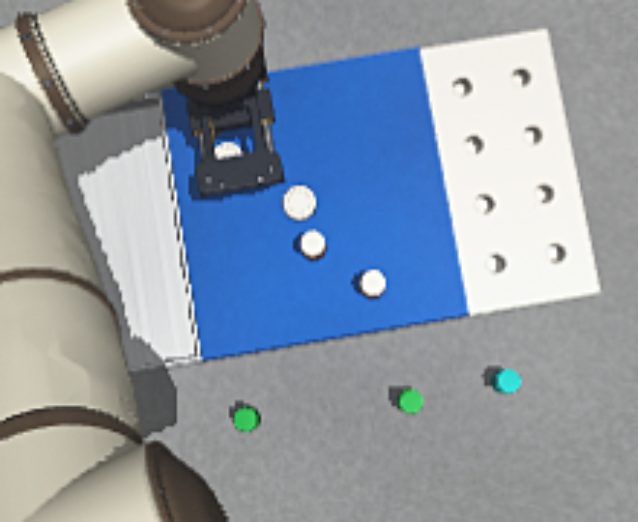

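View pics/scene3.png

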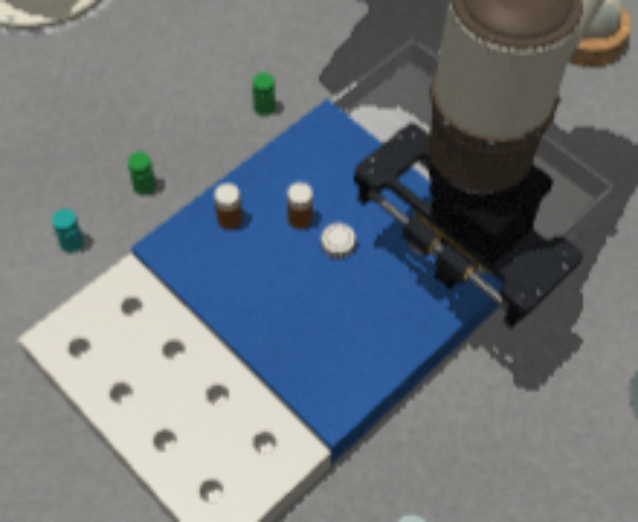

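Top crop: the cap being pushed is under the gripper, and cap 2 shows through it at (228,150). The middle cap is at (300,203). Vials are at (312,243) and (372,284), unmoved. The plate behind the fingers is empty, so the first cap is riding ahead of them.

```bash
python3 -m jog '[[-0.6,0,0,0,0,0],[-0.6,0,0,0,0,0],[-0.6,0,0,0,0,0],[-0.6,0,0,0,0,0],[-0.6,0,0,0,0,0]]' >/dev/null
python3 -m jog '[[-0.6,0,0,0,0,0],[-0.6,0,0,0,0,0],[-0.6,0,0,0,0,0],[-0.6,0,0,0,0,0],[-0.6,0,0,0,0,0]]' >/dev/null
python3 -m jog '[[-0.6,0,0,0,0,0],[-0.6,0,0,0,0,0],[-0.6,0,0,0,0,0],[-0.6,0,0,0,0,0],[-0.4,0,0,0,0,0]]'
python3 g.py 52.8 33 51
python3 - <<'E'
from h import *
from station import *
for n in ['scene']:
    c=capture(n)
    cv2.imwrite(f'pics/{n}4.png',c['frame'][:,:,::-1])
E
```

```text
time_s: 8.63
tcp_pos: [0.6175, 0.192, 0.0511]
ee_rot: [[0.148, -0.989, 0.0], [-0.989, -0.148, 0.0], [-0.0, -0.0, -1.0]]
wrist_force: [0.1, -0.6, 0.4]
gripper_width: 0.005
t 8.63 plate xy [ 96.8 147.7] z 51.1 w 0.005 F [ 0.1 -0.6  0.4]
yaw err (world deg) -0.06 tilt [0.01 0.01] j [ 32.  33.  -8.  -0. -49. -23.]
need tool cm [1.146e+01 4.410e+00 1.000e-02]
```

View pics/scene4.png

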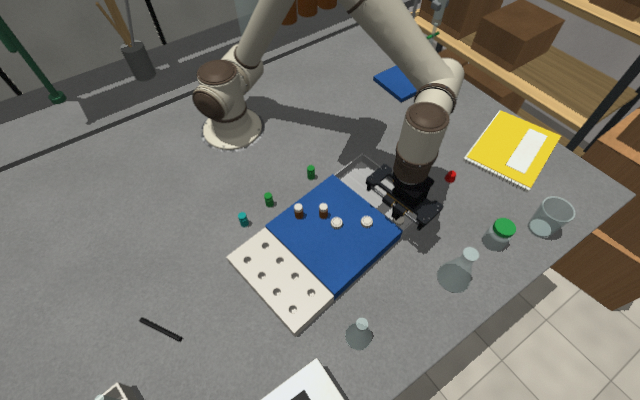

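The first cap is gone from the plate. Caps 2 and 1 are still at (366,220) and (336,221), and the vials are standing. The arm is well above the flask. Now I lift and move behind cap 2.

```bash
python3 -m jog '[[0,0,-1,0,0,0],[0,0,-2,0,0,0],[0,0,-2,0,0,0],[0,0,-1.5,0,0,0],[0,0,-0.5,0,0,0]]' >/dev/null
python3 -m jog '[[1.5,0.6,0,0,0,0],[2.7,1,0,0,0,0],[3,1.2,0,0,0,0],[2.8,1,0,0,0,0],[1.5,0.6,0,0,0,0]]' >/dev/null
python3 -m jog '[[0,0,0,0,0,0],[0,0,0,0,0,0],[0,0,0,0,0,0],[0,0,0,0,0,0],[0,0,0,0,0,0]]' >/dev/null
python3 g.py 52.8 33 51
python3 - <<'E'
from h import *
from station import *
for n in ['top','scene']:
    c=capture(n)
    cv2.imwrite(f'pics/{n}5.png',c['frame'][:,:,::-1])
E
```

```text
t 9.93 plate xy [53.2 32.8] z 120.8 w 0.009 F [0.9 0.4 0.3]
yaw err (world deg) -0.11 tilt [-0.  0.] j [ 22.  24. -12.  -0. -54. -14.]
need tool cm [-0.02  0.04  6.98]
```

View pics/scene5.png

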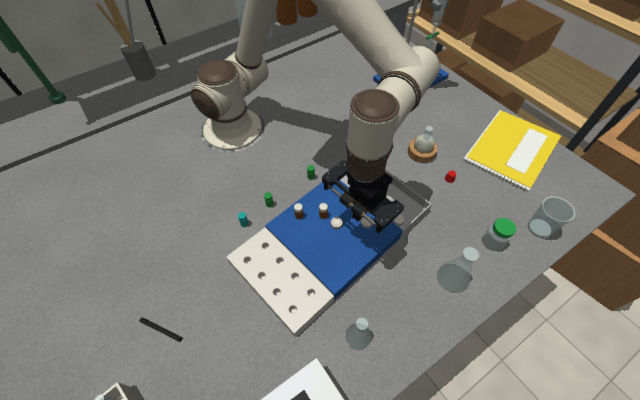

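View pics/top5.png

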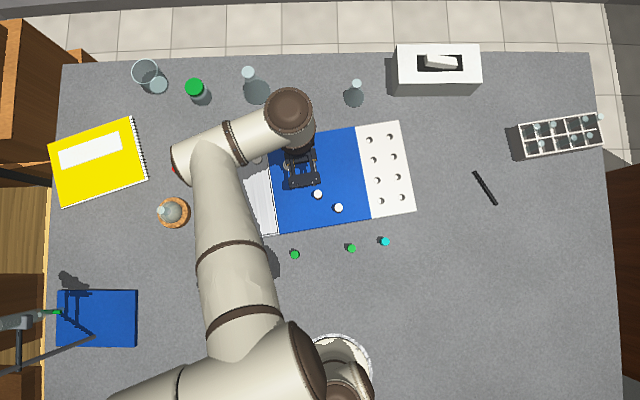

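The first cap lies in the tray, at (257,160) in the top view and (400,225) in the scene view. The tool is behind cap 2, so I descend.

```bash
python3 -m jog '[[0,0,1,0,0,0],[0,0,1.8,0,0,0],[0,0,1.8,0,0,0],[0,0,1.4,0,0,0],[0,0,0.6,0,0,0]]' >/dev/null
python3 -m jog '[[0,0,0.3,0,0,0],[0,0,0,0,0,0],[0,0,0,0,0,0],[0,0,0,0,0,0],[0,0,0,0,0,0]]' >/dev/null
python3 g.py 52.8 148 51
```

```text
t 10.87 plate xy [53.5 32. ] z 53.0 w 0.006 F [ 0.7 -0.3 -0.1]
yaw err (world deg) -0.05 tilt [0.11 0.04] j [ 22.  29. -16.   0. -45. -14.]
need tool cm [-11.6    0.06   0.2 ]
```

```bash
python3 -m jog '[[0,0.06,0.15,0,0,0],[-0.4,0,0,0,0,0],[-0.5,0,0,0,0,0],[-0.6,0,0,0,0,0],[-0.6,0,0,0,0,0]]' >/dev/null
python3 -m jog '[[-0.6,0,0,0,0,0],[-0.6,0,0,0,0,0],[-0.6,0,0,0,0,0],[-0.6,0,0,0,0,0],[-0.6,0,0,0,0,0]]' >/dev/null
python3 g.py 52.8 148 51
python3 -m jog '[[-0.6,0,0,0,0,0],[-0.6,0,0,0,0,0],[-0.6,0,0,0,0,0],[-0.6,0,0,0,0,0],[-0.6,0,0,0,0,0]]' >/dev/null
python3 -m jog '[[-0.6,0,0,0,0,0],[-0.6,0,0,0,0,0],[-0.6,0,0,0,0,0],[-0.6,0,0,0,0,0],[-0.6,0,0,0,0,0]]' >/dev/null
python3 -m jog '[[-0.4,0,0,0,0,0],[0,0,0,0,0,0],[0,0,0,0,0,0],[0,0,0,0,0,0],[0,0,0,0,0,0]]' >/dev/null
python3 g.py -1 -26 120
python3 - <<'E'
from h import *
from station import *
for n in ['scene']:
    c=capture(n)
    cv2.imwrite(f'pics/{n}6.png',c['frame'][:,:,::-1])
E
```

```text
t 11.7 plate xy [52.2 83.6] z 50.5 w 0.005 F [0.  0.4 0.8]
yaw err (world deg) -0.05 tilt [-0. -0.] j [ 27.  29. -16.   0. -45. -19.]
need tool cm [-6.44 -0.07 -0.05]
t 12.95 plate xy [ 52.1 146.6] z 50.5 w 0.006 F [ 0.6 -0.2  0.5]
yaw err (world deg) -0.02 tilt [-0.01 -0.01] j [ 33.  30. -15.   0. -46. -25.]
need tool cm [17.26  5.31 -6.94]
```

View pics/scene6.png

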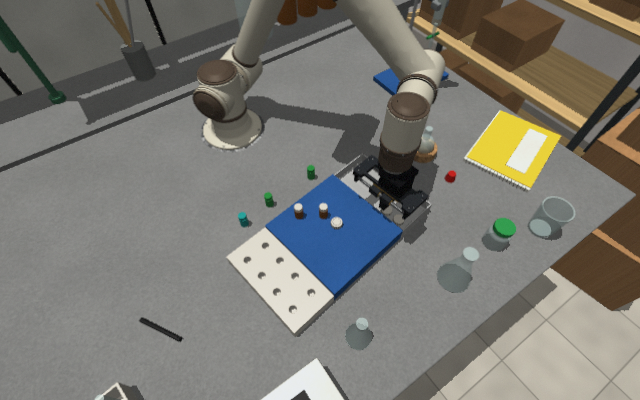

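Cap 2 is off the plate. Only cap 1, at (336,222), and the vials remain. I lift higher this time and go behind cap 1.

```bash
python3 -m jog '[[0,0,-1,0,0,0],[0,0,-2.5,0,0,0],[0,0,-2.5,0,0,0],[0,0,-2,0,0,0],[0,0,-1,0,0,0]]' >/dev/null
python3 -m jog '[[1.3,0.4,0,0,0,0],[2.2,0.7,0,0,0,0],[2.5,0.8,0,0,0,0],[2.5,0.8,0,0,0,0],[2.5,0.8,0,0,0,0]]' >/dev/null
python3 -m jog '[[2.5,0.8,0,0,0,0],[2.3,0.6,0,0,0,0],[1.4,0.4,0,0,0,0],[0,0,0,0,0,0],[0,0,0,0,0,0]]' >/dev/null
python3 g.py -1 -26 51
python3 - <<'E'
from h import *
from station import *
for n in ['scene','top']:
    c=capture(n);print(n,proj(c,[.5408,.0434,.059]))
    cv2.imwrite(f'pics/{n}7.png',c['frame'][:,:,::-1])
E
```

```text
t 14.25 plate xy [ -2.  -26.3] z 139.7 w 0.003 F [0.1 0.1 0.3]
yaw err (world deg) 0.09 tilt [-0.11 -0.01] j [ 18.  19. -17.  -0. -54.  -9.]
need tool cm [-0.03 -0.11  8.87]
scene [[336.13892939 221.15554352]]
top [[312.95076484 179.27971839]]
```

View pics/scene7.png

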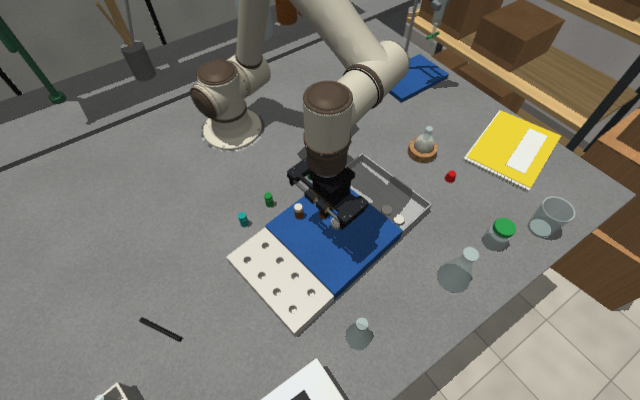

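View pics/top7.png

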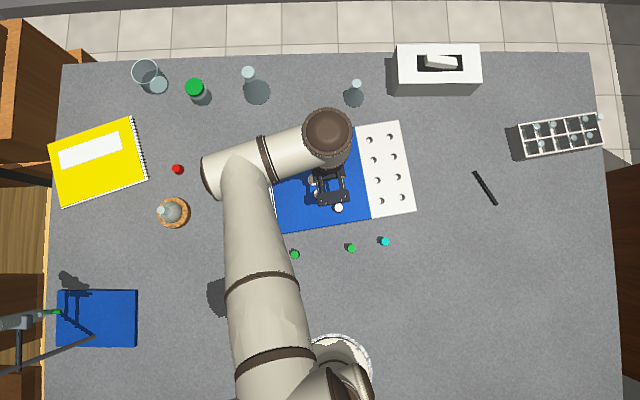

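Both pushed caps lie in the tray, at (386,210) and (399,220) in the scene view. Vials are standing. I descend behind cap 1, stopping part-way to check forces.

```bash
python3 -m jog '[[0,-0.1,1,0,0,0],[0,0,1.3,0,0,0],[0,0,1.3,0,0,0],[0,0,1.3,0,0,0],[0,0,1,0,0,0]]' >/dev/null
python3 g.py -1 -26 51
python3 -m jog '[[0,0,0.8,0,0,0],[0,0,0.8,0,0,0],[0,0,0.6,0,0,0],[0,0,0.4,0,0,0],[0,0,0,0,0,0]]' >/dev/null
python3 g.py -1 -26 51
python3 - <<'E'
from h import *
from station import *
c=capture('scene');cv2.imwrite(f'pics/s8.png',cv2.resize(c['frame'][140:340,220:440,::-1],None,fx=2.9,fy=2.9))
E
```

```text
t 14.77 plate xy [ -0.3 -24.4] z 79.6 w 0.004 F [ 0.  -0.1 -0.5]
yaw err (world deg) -0.1 tilt [-0.12 -0.01] j [ 18.  23. -21.  -0. -46.  -9.]
need tool cm [0.16 0.06 2.86]
t 15.18 plate xy [ -0.1 -25.1] z 54.7 w 0.009 F [-0.1  0.3 -0.1]
yaw err (world deg) -0.04 tilt [-0.08 -0.02] j [ 18.  25. -23.  -0. -43.  -9.]
need tool cm [0.09 0.09 0.37]
```

View pics/s8.png

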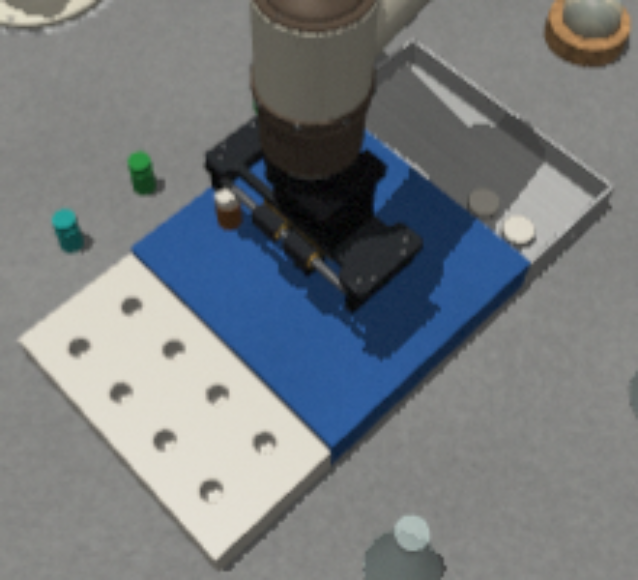

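Vial A stands at (228,208) beside the gripper, and there are two caps in the tray at (484,203) and (518,230). Forces are about zero. I lower the last 3 mm and push.

```bash
python3 -m jog '[[0,0.08,0.2,0,0,0],[0,0,0.1,0,0,0],[0,0,0,0,0,0],[-0.3,0,0,0,0,0],[-0.5,0,0,0,0,0]]' >/dev/null
python3 g.py -1 148 51
python3 -m jog '[[-0.6,0,0,0,0,0],[-0.6,0,0,0,0,0],[-0.6,0,0,0,0,0],[-0.6,0,0,0,0,0],[-0.6,0,0,0,0,0]]' >/dev/null
python3 g.py -1 148 51
python3 -m jog '[[-0.6,0,0,0,0,0],[-0.6,0,0,0,0,0],[-0.6,0,0,0,0,0],[-0.6,0,0,0,0,0],[-0.6,0,0,0,0,0]]' >/dev/null
python3 -m jog '[[-0.6,0,0,0,0,0],[-0.6,0,0,0,0,0],[-0.6,0,0,0,0,0],[-0.6,0,0,0,0,0],[-0.6,0,0,0,0,0]]' >/dev/null
python3 g.py -1 148 51
python3 - <<'E'
from h import *
from station import *
c=capture('scene');cv2.imwrite(f'pics/s9.png',cv2.resize(c['frame'][140:340,220:440,::-1],None,fx=2.9,fy=2.9))
E
```

```text
t 15.65 plate xy [ -0.4 -17.2] z 52.8 w 0.006 F [-0.1  0.4 -0.4]
yaw err (world deg) 0.0 tilt [0.03 0.01] j [ 19.  25. -23.   0. -42. -10.]
need tool cm [-16.52   0.06   0.18]
t 16.07 plate xy [-0.6 13.7] z 52.6 w 0.006 F [ 0.3  0.7 -0.6]
yaw err (world deg) -0.06 tilt [0. 0.] j [ 22.  25. -23.   0. -42. -13.]
need tool cm [-13.43   0.03   0.16]
t 16.9 plate xy [-0.6 73.4] z 52.6 w 0.005 F [ 0.4 -0.  -0.2]
yaw err (world deg) -0.04 tilt [0. 0.] j [ 28.  25. -23.  -0. -42. -20.]
need tool cm [-7.46  0.03  0.16]
```

View pics/s9.png

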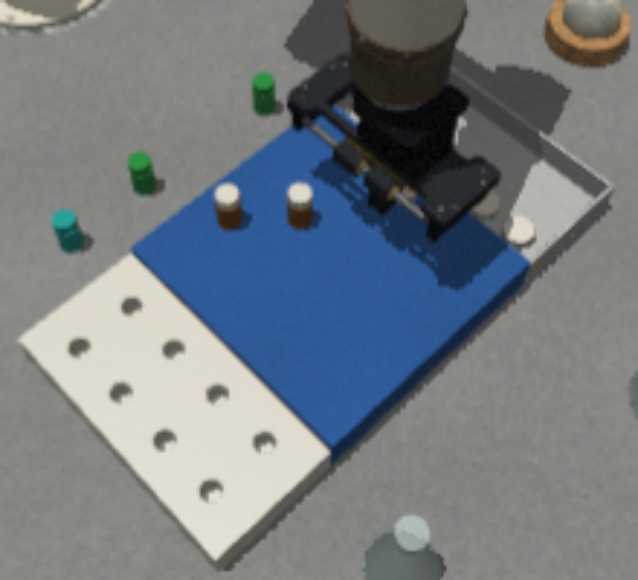

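Both vials are standing in place, at (228,205) and (300,205), and the plate behind the fingers is empty. I finish the push, then lift clear.

```bash
python3 -m jog '[[-0.6,0,0,0,0,0],[-0.6,0,0,0,0,0],[-0.6,0,0,0,0,0],[-0.6,0,0,0,0,0],[-0.6,0,0,0,0,0]]' >/dev/null
python3 -m jog '[[-0.6,0,0,0,0,0],[-0.6,0,0,0,0,0],[-0.6,0,0,0,0,0],[-0.6,0,0,0,0,0],[-0.6,0,0,0,0,0]]' >/dev/null
python3 -m jog '[[-0.6,0,0,0,0,0],[-0.6,0,0,0,0,0],[-0.3,0,0,0,0,0],[0,0,0,0,0,0],[0,0,0,0,0,0]]' >/dev/null
python3 g.py
python3 -m jog '[[0,0,-1,0,0,0],[0,0,-2.5,0,0,0],[0,0,-2.5,0,0,0],[0,0,-2.5,0,0,0],[0,0,-2.5,0,0,0]]' >/dev/null
python3 -m jog '[[2,-2,-1,0,0,0],[3,-2,0,0,0,0],[3,-2,0,0,0,0],[3,-2,0,0,0,0],[3,-2,0,0,0,0]]' >/dev/null
python3 -m jog '[[3,-2,0,0,0,0],[3,-2,0,0,0,0],[3,-2,0,0,0,0],[3,-2,0,0,0,0],[3,-1,0,0,0,0]]' >/dev/null
python3 g.py
python3 - <<'E'
from h import *
from station import *
for n in ['scene','top']:
    c=capture(n);pickle.dump(c,open(n+'.pkl','wb'))
    cv2.imwrite(f'pics/{n}10.png',c['frame'][:,:,::-1])
E
python3 m.py
```

```text
t 18.2 plate xy [ -0.7 148. ] z 52.5 w 0.004 F [ 0.6 -0.6 -0.1]
yaw err (world deg) -0.06 tilt [-0.01 -0.01] j [ 36.  25. -22.  -0. -42. -27.]
t 19.45 plate xy [ 190.8 -144.2] z 172.8 w 0.011 F [0.5 0.5 0. ]
yaw err (world deg) -0.01 tilt [ 0.04 -0.01] j [  6.  37.  19.   0. -72.   3.]
plate ((557.3260498046875, -55.526092529296875), (271.165771484375, 83.41571807861328), 8.441682815551758) 
 [[ 417.0893     -34.17404  ]
 [ 429.3349    -116.686005 ]
 [ 697.5628     -76.87814  ]
 [ 685.3172       5.6338196]]
scene [297.78431373 206.1372549 ] [294 203   9   8  51] cap [439.39707513 -14.00776222] vial [457.91846242 -24.06212748]
scene [323. 206.] [319 203   9   7  51] cap [479.52014324  43.43572088] vial [496.56388244  31.26583313]
```

View pics/scene10.png

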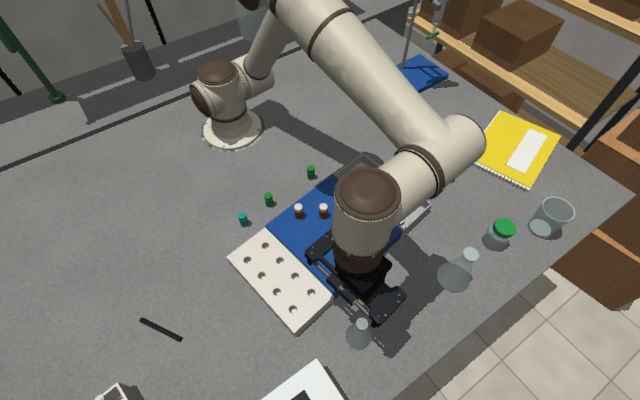

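View pics/crops.png

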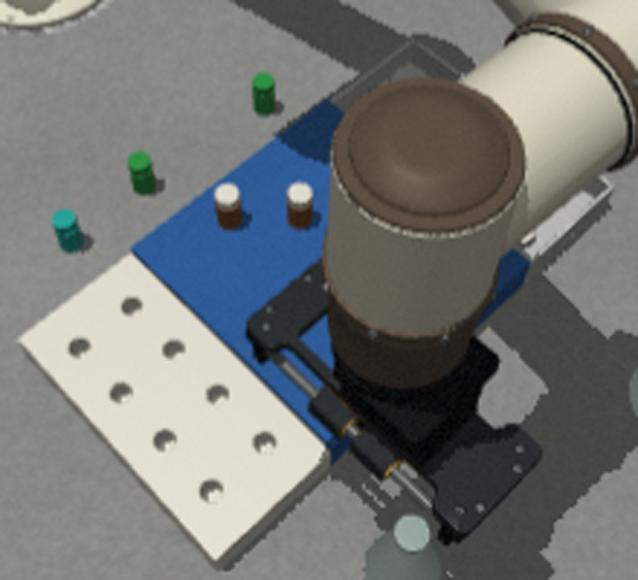

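Vials measured within 0.2 mm of where they were. The arm hides the tray, so I move it back towards its start pose for a clear view.

```bash
python3 -m jog '[[0,0,-1.5,0,0,0],[0,0,-2,0,0,0],[0,1,-2,0,0,0],[1,2,0,0,0,0],[2,2,0,0,0,0]]' >/dev/null
python3 -m jog '[[2.5,2.5,0,0,0,0],[2.5,2.5,0,0,0,0],[2.5,2.5,0,0,0,0],[2.5,2.5,0,0,0,0],[2.5,2.5,0,0,0,0]]' >/dev/null
python3 -m jog '[[2.5,2.5,0,0,0,0],[2.5,2.5,0,0,0,0],[2.5,2.5,0,0,0,0],[2.5,2.5,0,0,0,0],[2.5,2.5,0,0,0,0]]' >/dev/null
python3 -m jog '[[2.5,2.5,0,0,0,0],[2.5,2.5,0,0,0,0],[2.5,2.5,0,0,0,0],[2,2,0,0,0,0],[0,0,0,0,0,0]]' >/dev/null
python3 g.py
python3 - <<'E'
from h import *
from station import *
for n in ['scene','top']:
    c=capture(n);pickle.dump(c,open(n+'.pkl','wb'))
    cv2.imwrite(f'pics/{n}11.png',c['frame'][:,:,::-1])
E
python3 m.py
```

```text
t 21.22 plate xy [-209.3 -519.7] z 228.1 w 0.004 F [ 0.3 -0.1  0.5]
yaw err (world deg) 0.28 tilt [-0.04 -0.03] j [-37.  25.   6.   0. -71.  45.]
plate ((543.5855102539062, 31.656784057617188), (270.87127685546875, 259.8783874511719), 8.47670841217041) 
 [[ 390.4754   140.2123 ]
 [ 428.7834  -116.82714]
 [ 696.6956   -76.89873]
 [ 658.38763  180.14072]]
[317.33898305 193.55932203] [314 189   8  10  59] cap [500.38941028  31.92846508] vial [496.24844391  31.29462301]
[338.31147541 207.08196721] [334 203   9   9  61] cap [461.46408394 -25.27990915] vial [458.52680848 -24.1446922 ]
scene [297.71153846 206.17307692] [294 203   9   8  52] cap [439.38071306 -14.23863926] vial [457.90270293 -24.2845018 ]
scene [323. 206.] [319 203   9   7  51] cap [479.52014324  43.43572088] vial [496.56388244  31.26583313]
```

View pics/scene11.png

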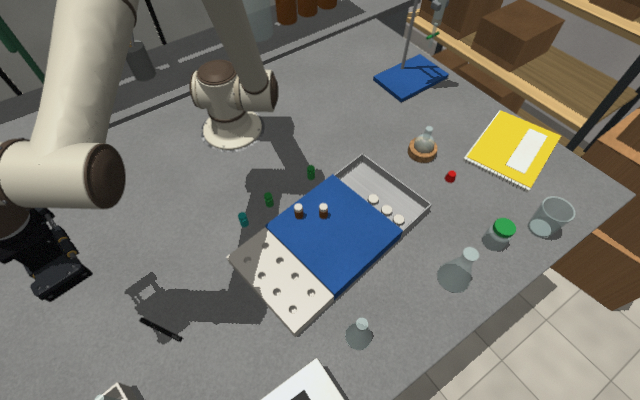

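View pics/top11.png

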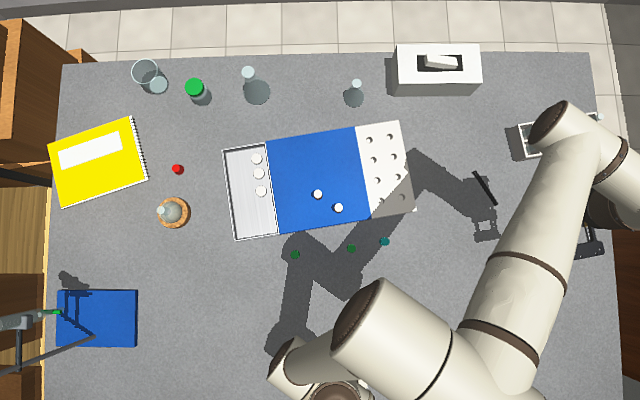

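View pics/crops.png

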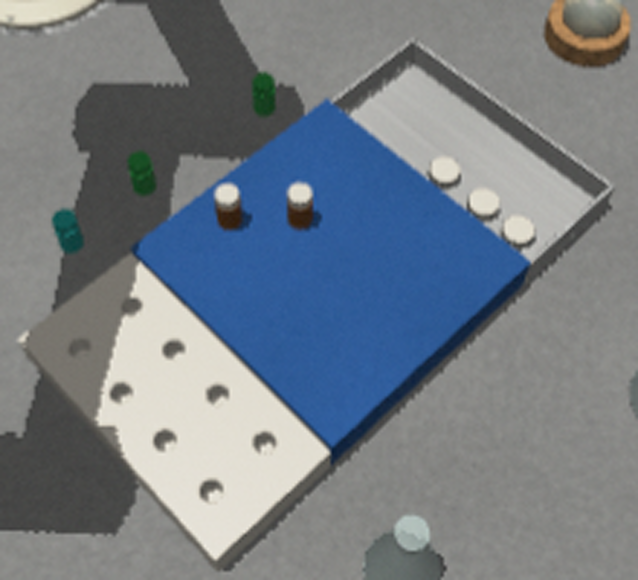

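All three caps lie in the tray, at (257,159), (259,174) and (261,191) in the top view. The vials are at their original pixels, and nothing else has moved.

```bash
python3 -c "
from station import *
print(finish_job())"
```

```text
the job is handed in; nothing more can be done
None
```

All three white caps are in the steel tray. I swept them there one at a time with the shut fingers, at about 72 mm/s along the plate, then withdrew the arm and handed the job in at about 21 s.

The final top and scene pictures show the three caps lying in the tray. Both amber vials stand where they were, within about 0.3 mm in both views. The flask, stopper, pen and green and turquoise vials look unmoved by eye; I did not measure them. Wrist force stayed near zero (under 2 N) in every reading I took, and no check failed or disagreed.

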